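# Deepen the tile mould by three turns of its floor crank

### The arm

A 6-joint arm with a two-finger parallel gripper is mounted at the origin on the work surface. World frame = base frame: x ahead of the robot, y to its left, z up, the work surface at z = 0. Lengths are in m, angles in rad, forces in N, time in s.
With the tool pointing down it reaches from about 0.25 to 0.8 m from the base axis. Payload 3.9 kg.
Tool frame: the origin (TCP) lies at the very end of the fingers, on their centre line; the grasp point (between the pads) lies 19 mm behind it; z points along the fingers, y is the direction in which the jaws open and shut (so a half turn about z gives the same grasp; the last joint's range is limited). The gripper opens to 85 mm and grips with 20 to 120 N. Pads are 22 mm wide; open, the fingers measure 114 mm over their backs; the gripper's body (76 mm by 85 mm) begins 54 mm behind the grasp point. The pads swing forward as they close: fully open they stand 13 mm farther back than shut.
Start: joints at [-1.344, 0.26, -0.138, 1.173, 0, 1.571], TCP at [0.118, -0.512, 0.231] pointing down, gripper open.
Joint ranges: [-2.78, 2.78], [-0.83, 1.72], [-1.28, 1.37], [-1.9, 2.12], [-1.57, 1.48], [-3.14, 3.14]. Speed limits (rad/s): [2.57, 2.57, 3.14, 3.14, 3.14, 3.14].

### API

Orientations are given as [roll, pitch, yaw] about the fixed x, y, z axes, in that order (R = Rz(yaw) Ry(pitch) Rx(roll)).
In Python, from rig import get_state, snapshot, camera_params, finish_job gives the robot as it stands.
- The arm moves only by the shell command python3 -m handwheel 'ROWS' [FORCE]. ROWS is JSON, one flat list of numbers, 7 for each row, row after row: the turn, a rotation vector about the tool's x, y, z normalised to -1 to 1, where 1 is pi rad, then the shift along the tool's x, y, z normalised to -1 to 1, where 1 is 100 cm, then the finger opening in mm, from 0 to 85.4. A call has 1 to 8 rows; each row shifts and turns the commanded pose from where the row before left it, along the tool's axes as they then stand; what a row does not reach is not made up. A row lasts 1/10 s, in which the tool goes at most 50 mm and 8.59 degrees, less where a joint would pass 70% of its speed; a pose out of reach is approached as far as the arm can. A call with a number of a shift or a turn outside -1 to 1 is refused whole. A call with a gripper value outside its range is refused whole. The fingers move at their own pace and stop on an object; FORCE is the grip in N (left out, the last holds). Time passes only in rows, so rows that do not move let the fingers close. It gives the time, the measured TCP pose, the force and the opening at its end, in the units of the state.
- get_state(): the state, without advancing time (a new reading comes with each control period).
- snapshot(name): name is "scene" or "side" or "wrist"; returns the picture (384x512x3 uint8, red, green, blue); there is no depth.
- camera_params(name): a dict with "K" (3x3 intrinsics, pixels), "pose" (4x4, takes a point from camera to world coordinates). Camera axes: x right, y up, looking along -z (the intrinsics and any distortion apply to the point x, -y, -z); pixel columns grow to the right and rows downward; lengths in m; the calibration is good to about 2 mm. The wrist camera is an equidistant fisheye: a pixel r from the principal point sees the ray r / f radians off the axis. A picture is of the moment at which its call begins: read the wrist's pose just before it. camera_params takes no time and is no camera call; for the wrist camera it gives the pose at the moment of the call.
- finish_job(): hands the job in, once; it reports no verdict.
The state is a dict: "time_s": time; "joints": joint angles; "dq": joint speeds; "joint_torque": joint torques, N m; "ee_pos": TCP position; "eef_rot": TCP orientation; "force": force on the tool from outside, world axes, zero at the start; "moment": the same for the moment, N m; "width": finger opening in m.
Only numpy, scipy, OpenCV 4.12 (cv2) and the standard library are available. Lean on these libraries where they do the work, as an engineer would, in place of code of your own. Each camera call takes 0.05 s, during which the arm holds its last target.

### The job

The next tiles are thicker, so the floor of the steel tile mould must go down by exactly three turns of its screw. Swing the locking pawl out of the notched disc, wind the crank exactly three full turns clockwise as seen from above (nothing shows the count, and the notch comes round once in every turn), then swing the pawl fully home into the notch again. Leave the tools, jars, bowl and tile around the machine where they are.

Things in the scene. Friction and masses are not known exactly. Their poses are not given: they have to be found in the camera images.
- machine: grey-painted mould stand. Fixed; origin on the crank's axis at bench height, z up. In its own axes the steel mould frame (300 mm square, lugs at its corners, top 140 mm above the bench) is centred at (20, 315) mm, and a cross-shaft casing joins it to the column under the crank.
- gear_head: grey round flange, 132 mm across, on the column; carries crank, disc and pawl. Fixed, set at another angle in each run. Origin on the crank's vertical axis, 90 mm above the bench, z up. In its own axes the pawl's pivot is at (-75, -50) mm, the pawl's post, when home, at (80, -66), the parked grip at (-49.5, 49.5).
- crank_axis (a point): point on the crank's vertical axis, 180 mm above the bench. The hub's nut ends 170 mm above the bench. Within 130 mm of this axis nothing but the grip stands higher than that.
- crank_grip (a point): centre of the black grip that stands on the end of the dark steel crank arm: an upright cylinder 28 mm across and 66 mm high, from 165 to 231 mm above the bench, 70 mm from the axis. Its sleeve spins freely on its pin, so it can be pushed round, or held with the hand kept at one angle. The arm under it, 28 mm wide there, has its top 162 mm above the bench.
- crank (a joint): angle wound since the start, rad: 0 at the start, counting on over many turns, growing clockwise seen from above; three turns are 18.85. Friction 0.18 N m (about 3 N at the grip); it stays where it is left. With the pawl home it is locked, but for about 0.04 rad of play. Each turn lowers the aluminium mould floor by 3 mm.
- pawl_pivot (a point): on the pawl's vertical pivot pin, 114.5 mm above the bench. The flat steel pawl (16 mm wide, 104.5 to 114.5 mm above the bench) runs from here past the edge of the notched disc (100 mm across) to the post; half-way along, a round nose 14 mm across points inward and sits in the disc's V notch. The pivot's bolt ends 121 mm above the bench.
- pawl_post (a point): finger post at the pawl's free end: upright pin 16 mm across with a black cap 20 mm across, from 114.5 to 152.5 mm above the bench; this point is on its axis, 133.5 mm above the bench, 156 mm from the pivot. Pushed away from the crank's axis it opens the pawl, pushed towards it it closes the pawl.
- pawl (a joint): swing of the pawl, rad: 0 fully home in the notch (as at the start), growing as the post swings outward (clockwise seen from above) to a stop at 0.55; clear of the disc from about 0.27. Stays where it is left (1.5 N at the post). With the crank within 0.15 rad of a whole turn, up to 10 N at the post presses the nose home and turns the crank true; else it stops on the rim.
- jar_tall: closed amber pigment jar with steel cap, 62 mm across, 105 mm high, standing in front of the cross-shaft; origin at the centre of its underside. To be left where it is.
- jar_low: closed clear pigment jar, 72 mm across, 75 mm high; origin at the centre of its underside. To be left where it is.
- petal_bowl: white bowl of dried petals, 96 mm across, 40 mm high; origin at the centre of its underside. To be left where it is.
- dust_brush: flat hand brush with wooden handle, about 200 mm long and 20 mm high, lying on the bench; origin underneath it. To be left where it is.
- mallet: rubber-headed hammer, 210 mm long and under 40 mm high, lying on the bench; origin underneath it. To be left where it is.
- trowel: pointed steel trowel with wooden handle 285 mm long and 40 mm high, lying on the bench beyond the crank, blade to its +x; origin at the heel of the blade, underneath. To be left where it is.
- sample_tile: grey cement tile 100 x 100 x 14 mm lying on the bench; origin at the centre of its underside. To be left where it is.

How it is judged:
On the way, in this order (a step that is already met when the one before it is completed fails the run):
1. the pawl is swung clear of the disc (more than 0.3 rad) before the crank has been wound (value of joint pawl above 0.3 rad and value of joint crank between -1 and 1 rad), for 0.1 s.
2. the crank stands three full turns on, within 0.25 rad, at rest (value of joint crank between 18.6 and 19.1 rad and velocity of joint crank between -0.25 and 0.25 rad/s), for 0.3 s.
At the end, for the whole second after the job is handed in: The crank stands exactly three full turns clockwise of its start (joint 18.85 rad, within 0.12 rad) and is still, and the pawl is fully home in the notch (joint below 0.06 rad) (value of joint crank between 18.73 and 18.97 rad and value of joint pawl below 0.06 rad and velocity of joint crank between -0.05 and 0.05 rad/s); the robot touches nothing.
It fails at once if a tool, jar, bowl or tile lying around the machine is shifted by more than 30 mm (distance of any of jar_tall, jar_low, petal_bowl, dust_brush, mallet, trowel, sample_tile from where it was at the start of the episode above 0.03 m).
It also fails if it takes over 72 s, if anything falls off the work surface, if the arm or the gripper's body presses on something with over 40 N, if the wrist force passes 120 N, or if a joint passes its speed limit or range.

## Working session

There is one attempt and no reset: what is moved stays moved. The work goes in short steps, Python scripts to look and compute and a shell command to move; the robot and the scene stay as the last step left them, time stands still between calls to the robot, and variables do not carry over. Pictures are saved under pics/ and viewed, and the job is handed in when it is done.

```bash
ls; mkdir -p pics
python3 - <<'E'
from rig import *
import cv2
print(get_state())
for n in ["scene","side","wrist"]:
    p=camera_params(n); print(n,p)
    cv2.imwrite(f"pics/{n}0.png",snapshot(n)[:,:,::-1])
E
```

```text
pics
{'time_s': 0.0, 'joints': array([-1.34403890e+00,  2.60700712e-01, -1.39404333e-01,  1.17270493e+00,
        2.76270066e-06,  1.57080169e+00]), 'dq': array([-0.00076869, -0.00108719,  0.00123511,  0.00045597,  0.00197873,
       -0.00014504]), 'joint_torque': array([ 4.14608739e-04, -4.05675387e+01,  2.53924638e+01,  1.87389180e-02,
       -5.88630405e-05, -4.91320563e-06]), 'ee_pos': array([ 0.11787328, -0.51087685,  0.23044282]), 'eef_rot': array([-3.13957901e+00, -2.75189336e-06,  2.26752062e-01]), 'force': array([0.42264567, 0.50631617, 0.31689445]), 'moment': array([-0.00578337,  0.00678016,  0.03565706]), 'width': 0.08541099495569086}
scene {'K': array([[492.2155066 ,   0.        , 257.8762885 ],
       [  0.        , 492.2155066 , 205.56285549],
       [  0.        ,   0.        ,   1.        ]]), 'pose': array([[ 0.61449368, -0.61183357,  0.49805341,  1.05689045],
       [ 0.7887796 ,  0.46448952, -0.40258692, -0.61305085],
       [ 0.0149756 ,  0.64024149,  0.76802771,  0.9376656 ],
       [ 0.        ,  0.        ,  0.        ,  1.        ]])}
side {'K': array([[390.66853836,   0.        , 248.53986418],
       [  0.        , 390.66853836, 190.29397938],
       [  0.        ,   0.        ,   1.        ]]), 'pose': array([[-0.99217917,  0.04018388, -0.11817676,  0.42881661],
       [-0.1221692 , -0.50677125,  0.85338009,  0.54908468],
       [-0.02559646,  0.86114352,  0.50771711,  0.56210975],
       [ 0.        ,  0.        ,  0.        ,  1.        ]])}
wrist {'K': array([[297.31863964,   0.        , 251.08253601],
       [  0.        , 297.31863964, 197.55970943],
       [  0.        ,   0.        ,   1.        ]]), 'pose': array([[ 0.22445661,  0.92087493,  0.31876103,  0.19891924],
       [-0.97448129,  0.21289096,  0.07115933, -0.49248714],
       [-0.0023325 , -0.32659885,  0.94516017,  0.37383798],
       [ 0.        ,  0.        ,  0.        ,  1.        ]])}
```

View pics/scene0.png

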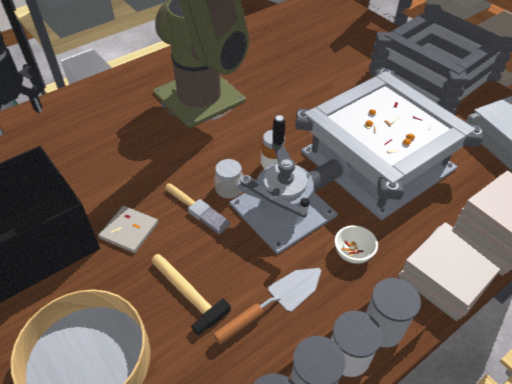

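View pics/side0.png

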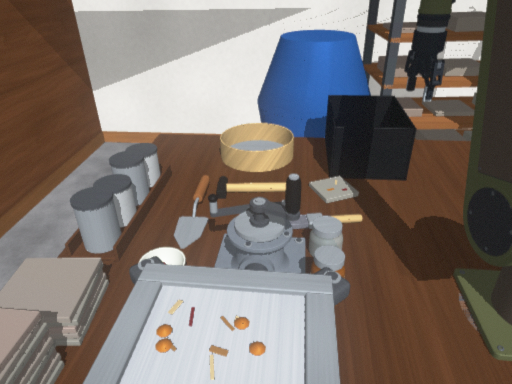

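View pics/wrist0.png

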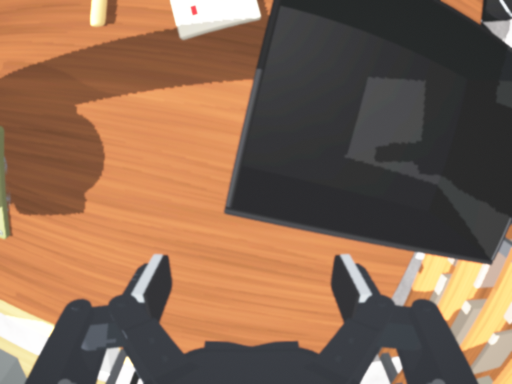

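Run:
```python
import cv2
a=cv2.imread("pics/scene0.png")[105:255,200:350]
cv2.imwrite("pics/sc_crop.png",cv2.resize(a,(600,600),interpolation=cv2.INTER_CUBIC))
a=cv2.imread("pics/side0.png")[160:280,190:350]
cv2.imwrite("pics/si_crop.png",cv2.resize(a,(800,600),interpolation=cv2.INTER_CUBIC))
```

```text
(no output)
```

View pics/sc_crop.png

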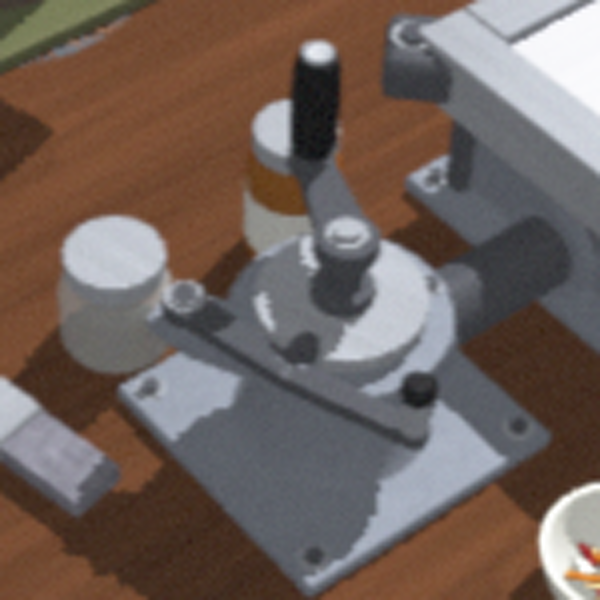

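View pics/si_crop.png

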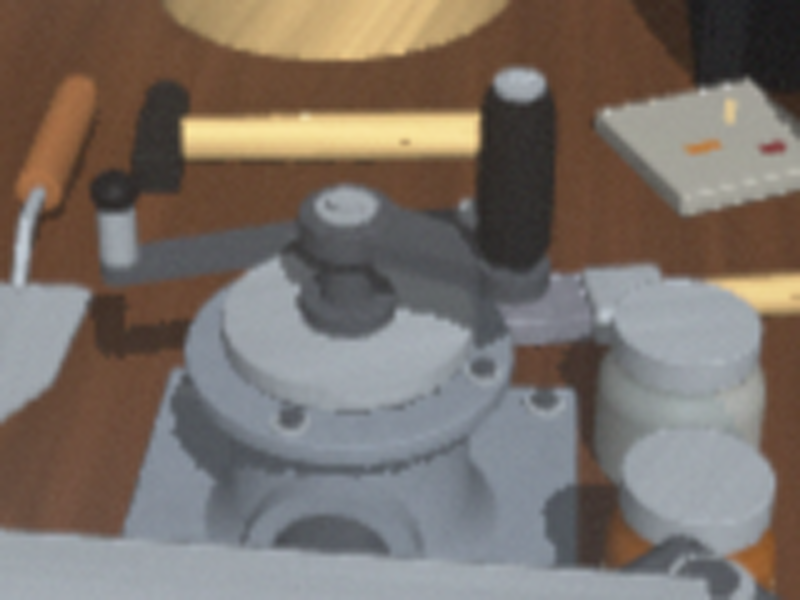

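```bash
cat > h.py <<'E'
import numpy as np
from rig import camera_params
def ray(n,u,v):
    p=camera_params(n);K=p["K"];T=p["pose"]
    d=np.array([(u-K[0,2])/K[0,0],-(v-K[1,2])/K[1,1],-1.])
    return T[:3,3],T[:3,:3]@d
def atz(n,u,v,z):
    o,d=ray(n,u,v);return o+d*(z-o[2])/d[2]
def proj(n,P):
    p=camera_params(n);K=p["K"];T=p["pose"]
    c=T[:3,:3].T@(np.asarray(P)-T[:3,3]);return K[0,0]*c[0]/-c[2]+K[0,2],K[1,2]-K[1,1]*c[1]/-c[2]
E
python3 - <<'E'
from h import *
np.set_printoptions(precision=4,suppress=True)
for nm,z,s,d in [("nut",.170,(286.75,163),(259,201)),("grip",.231,(279.5,117.5),(294,177)),("post",.1525,(305,200.75),(212.6,196.6)),("pivot",.121,(246,179.25),None)]:
    print(nm,atz("scene",*s,z),atz("side",*d,z) if d else "")
E
```

```text
nut [ 0.5016 -0.0856  0.17  ] [ 0.4955 -0.0721  0.17  ]
grip [ 0.4285 -0.0498  0.231 ] [ 0.4316 -0.0595  0.231 ]
post [ 0.5971 -0.1146  0.1525] [ 0.5935 -0.1088  0.1525]
pivot [ 0.45   -0.1588  0.121 ]
```

```bash
cat > fit.py <<'E'
from h import *
from scipy.optimize import least_squares
np.set_printoptions(precision=4,suppress=True)
obs=[((0,0,.170),"scene",(286.75,163)),((0,0,.170),"side",(259,201)),
((-.0495,.0495,.231),"scene",(279.5,117.5)),((-.0495,.0495,.231),"side",(294,177)),
((.080,-.066,.1525),"scene",(305,200.75)),((.080,-.066,.1525),"side",(212.6,196.6)),
((-.075,-.05,.121),"scene",(246,179.25))]
def P(x,l):
    c,s=np.cos(x[2]),np.sin(x[2]);return [x[0]+c*l[0]-s*l[1],x[1]+s*l[0]+c*l[1],l[2]]
def r(x): return np.concatenate([np.subtract(proj(n,P(x,l)),uv) for l,n,uv in obs])
f=least_squares(r,[.5,-.08,0.3],loss='soft_l1')
if __name__=="__main__":
    print(f.x,np.degrees(f.x[2])); print(r(f.x).reshape(-1,2))
    for l in [(0,0,.17),(-.0495,.0495,.2),(.08,-.066,.1335),(-.075,-.05,.1145)]: print(P(f.x,l))
E
python3 fit.py
```

```text
[ 0.4967 -0.0818  0.3896] 22.32233634264041
[[-0.0719 -2.0077]
 [-0.1133 -2.7218]
 [-0.7005  1.7591]
 [-0.3441  1.2845]
 [ 0.3583 -0.8761]
 [-0.7288 -0.9891]
 [-0.1783 -1.3901]]
[np.float64(0.4967116876288702), np.float64(-0.08177046987119001), 0.17]
[np.float64(0.4321202000561586), np.float64(-0.054780847177564894), 0.2]
[np.float64(0.5957845351372202), np.float64(-0.11243919802524359), 0.1335]
[np.float64(0.4463228994872447), np.float64(-0.15650981713632456), 0.1145]
```

```bash
python3 -m handwheel '[0,0,0,0,0,-0.035,50, 0,0,0,0,0,-0.035,50, 0,0,0,0.04,-0.02,0,50, 0,0,0,0.04,-0.02,0,50, 0,0,0,0.04,-0.02,0,50, 0,0,0,0.04,-0.02,0,50, 0,0,0,0.04,-0.02,0,50, 0,0,0,0.04,-0.02,0,50]' 20; python3 -m handwheel '[0,0,0,0.04,-0.02,0,50, 0,0,0,0.04,-0.02,0,50, 0,0,0,0.04,-0.02,0,50, 0,0,0,0.04,-0.02,0,50, 0,0,0,0.04,-0.02,0,50, 0,0,0,0.02,-0.02,0,50,0,0,0,0,0,0,50]'
python3 - <<'E'
from rig import *
import cv2
print(camera_params("wrist")["pose"]);print(get_state())
for n in ["scene","wrist"]:
    cv2.imwrite(f"pics/{n}1.png",snapshot(n)[:,:,::-1])
E
```

```text
time_s: 0.95
ee_pos: [0.3259, -0.3392, 0.3011]
eef_rot: [-3.141, 0.0, 0.227]
force: [1.0, 0.2, -0.5]
width: 0.0499
time_s: 1.65
ee_pos: [0.5141, -0.1714, 0.3004]
eef_rot: [-3.14, 0.0, 0.232]
force: [-0.0, 0.4, 0.4]
width: 0.0503
[[ 0.22924147  0.91976472  0.31856115  0.59505242]
 [-0.97336745  0.21730228  0.07304475 -0.15247302]
 [-0.00204007 -0.32682194  0.94508373  0.44369849]
 [ 0.          0.          0.          1.        ]]
{'time_s': 1.65, 'joints': array([-3.22474840e-01,  2.72047825e-01,  5.78792353e-02,  1.35760198e+00,
        1.12575782e-03,  2.58740372e+00]), 'dq': array([-0.05589763, -0.02019003, -0.02277818,  0.01305267, -0.04143783,
       -0.03402021]), 'joint_torque': array([  1.24385018, -41.55005693,  26.52406991,  -0.15437201,
         0.24953859,   0.19550985]), 'ee_pos': array([ 0.5141016 , -0.17140073,  0.3004408 ]), 'eef_rot': array([-3.14012269e+00,  2.35990176e-04,  2.31713718e-01]), 'force': array([-0.0367311 ,  0.36877243,  0.41379781]), 'moment': array([-0.0028302 ,  0.05665222, -0.00219815]), 'width': 0.050347258319241334}
```

View pics/wrist1.png

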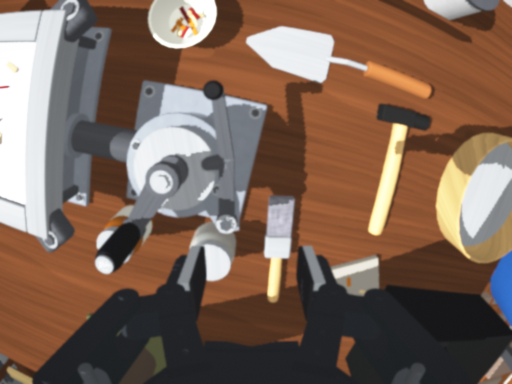

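View pics/scene1.png

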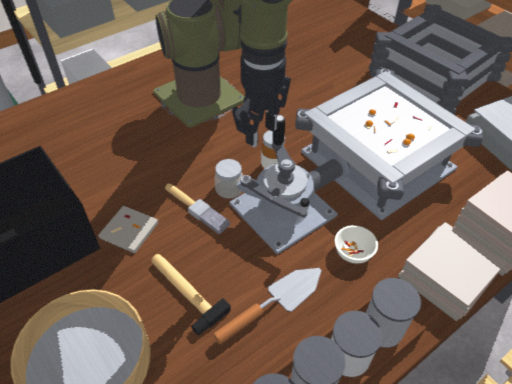

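Run:
```python
import cv2
a=cv2.imread("pics/wrist1.png")[75:285,80:290]
cv2.imwrite("pics/w1c.png",cv2.resize(a,(600,600),interpolation=cv2.INTER_CUBIC))
```

```text
(no output)
```

View pics/w1c.png

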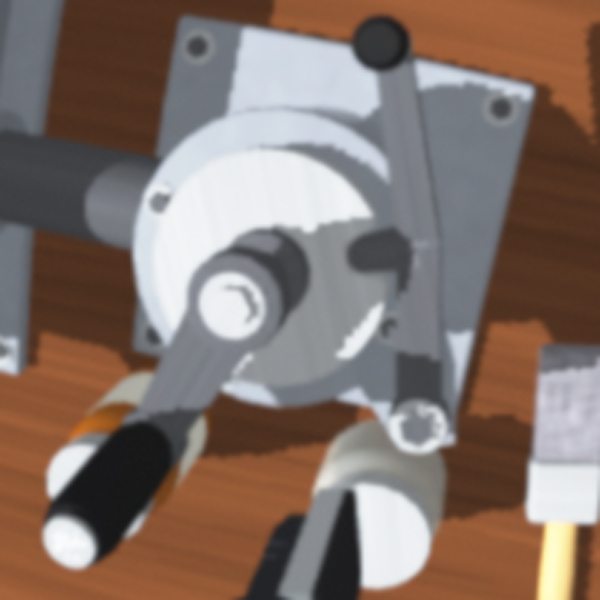

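```bash
cat > fit2.py <<'E'
from fit import *
T=np.array([[ 0.22924147,0.91976472,0.31856115,0.59505242],[-0.97336745,0.21730228,0.07304475,-0.15247302],[-0.00204007,-0.32682194,0.94508373,0.44369849],[0,0,0,1]])
def pw(Pt,T=T):
    c=T[:3,:3].T@(np.asarray(Pt)-T[:3,3]);q=np.array([c[0],-c[1],-c[2]])
    a=np.arctan2(np.hypot(q[0],q[1]),q[2]);h=np.hypot(q[0],q[1])
    return 251.0825+297.3186*a*q[0]/h,197.5597+297.3186*a*q[1]/h
wo=[((0,0,.170),(162.3,181.1)),((-.0495,.0495,.231),(104.5,264.7)),((.080,-.066,.1525),(213,89.7)),((-.075,-.05,.121),(226.3,223.4))]
def rw(x): return np.concatenate([np.subtract(pw(P(x,l)),uv) for l,uv in wo])
if __name__=="__main__":
  for w,s in [(1,0),(1,1)]:
    g=least_squares(lambda x:np.concatenate([w*rw(x),s*r(x)]),f.x)
    print(g.x);print(rw(g.x).reshape(-1,2))
  for l in [(0,0,.17),(-.0495,.0495,.2),(.08,-.066,.1335),(-.075,-.05,.1145)]: print(np.array(P(g.x,l)))
E
python3 fit2.py
```

```text
[ 0.497  -0.0824  0.3819]
[[-2.2303  1.782 ]
 [ 2.4108 -2.9401]
 [-0.0995 -0.3992]
 [ 0.2198  1.4036]]
[ 0.497  -0.0823  0.3842]
[[-2.4017  1.7863]
 [ 2.384  -2.8531]
 [-0.4954 -0.5073]
 [ 0.1918  1.2996]]
[ 0.497  -0.0823  0.17  ]
[ 0.4326 -0.0549  0.2   ]
[ 0.5959 -0.1135  0.1335]
[ 0.4462 -0.1567  0.1145]
```

```bash
python3 -m handwheel '[0,0,0,0.04,-0.015,0,45, 0,0,0,0.04,-0.015,0,45,0,0,0,0,0,0,45,0,0,0,0,0,0,45,0,0,0,0,0,0,45]'
cat > d.py <<'E'
import sys
from rig import get_state
import numpy as np
s=get_state();y=s["eef_rot"][2];p=s["ee_pos"]
t=np.array([float(v) for v in sys.argv[1:4]])-p
print(p,y,s["force"],"tool delta",np.cos(y)*t[0]+np.sin(y)*t[1],np.sin(y)*t[0]-np.cos(y)*t[1],-t[2])
E
python3 d.py .5959 -.1135 .125
```

```text
time_s: 2.25
ee_pos: [0.5822, -0.1282, 0.3013]
eef_rot: [3.142, 0.001, 0.225]
force: [-0.4, -0.0, 0.6]
width: 0.0451
[ 0.58224107 -0.12824674  0.30134399] 0.2250987959954447 [-0.42788787 -0.03623106  0.63464562] tool delta 0.01660585565247717 -0.011325997245864798 0.1763439910132854
```

```bash
python3 -m handwheel '[0,0,0,0.017,-0.011,0.03,45, 0,0,0,0,0,0.04,45,0,0,0,0,0,0.04,45,0,0,0,0,0,0.03,45,0,0,0,0,0,0.02,45,0,0,0,0,0,0.012,45,0,0,0,0,0,0,45]'
python3 d.py .5959 -.1135 .128
python3 - <<'E'
from rig import *
import cv2
cv2.imwrite("pics/w2.png",snapshot("wrist")[:,:,::-1])
a=snapshot("side")[:,:,::-1][120:280,150:350]
cv2.imwrite("pics/s2.png",cv2.resize(a,(750,600)))
E
```

```text
time_s: 2.95
ee_pos: [0.5956, -0.1132, 0.1282]
eef_rot: [-3.141, 0.003, 0.225]
force: [-0.1, -0.5, 0.2]
width: 0.0448
[ 0.59563654 -0.1132369   0.12818145] 0.22523785582623157 [-0.05474537 -0.48149667  0.15034904] tool delta 0.00019804338480195133 0.0003152990740507034 0.00018144597280592145
```

View pics/w2.png

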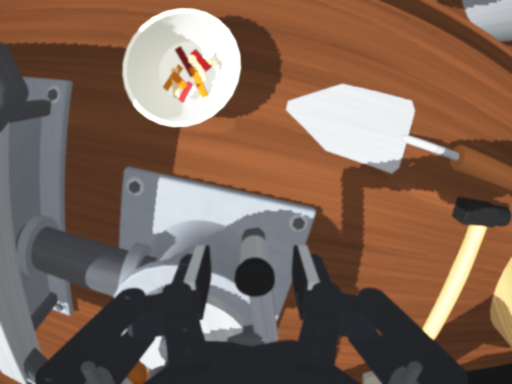

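View pics/s2.png

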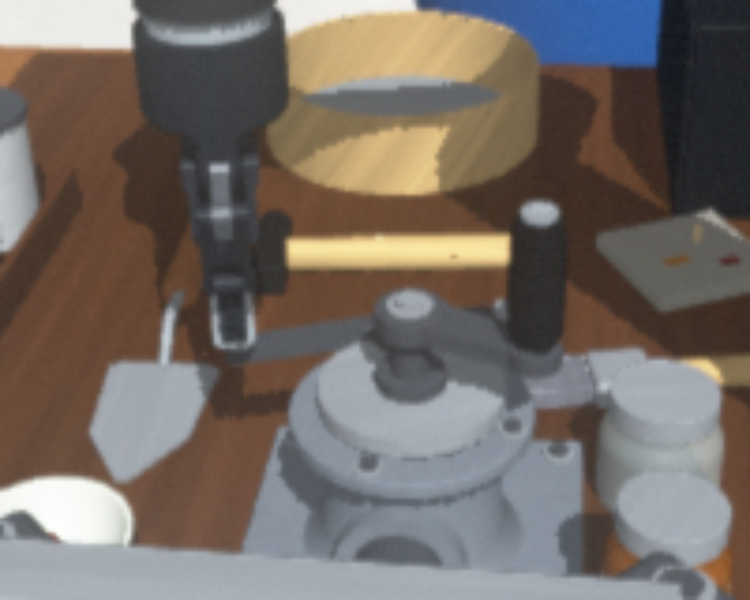

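```bash
python3 -m handwheel '[0,0,0,0,0,0,10,0,0,0,0,0,0,10,0,0,0,0,0,0,10,0,0,0,0,0,0,10]' 20; python3 -m handwheel '[0,0,0,0,0.008,0,10,0,0,0,0,0.008,0,10,0,0,0,-0.001,0.008,0,10,0,0,0,-0.001,0.008,0,10,0,0,0,-0.002,0.008,0,10,0,0,0,-0.002,0.008,0,10,0,0,0,-0.002,0.008,0,10,0,0,0,-0.002,0.008,0,10]'; python3 -m handwheel '[0,0,0,0,0,0,10,0,0,0,0,0,0,10]';python3 d.py .6007 -.1783 .128
```

```text
time_s: 3.45
ee_pos: [0.599, -0.114, 0.131]
eef_rot: [3.138, -0.003, 0.226]
force: [-0.0, -5.1, 5.5]
width: 0.0187
time_s: 4.25
ee_pos: [0.6037, -0.176, 0.1306]
eef_rot: [-3.14, -0.004, 0.227]
force: [1.0, 4.4, 6.4]
width: 0.0185
time_s: 4.45
ee_pos: [0.6036, -0.1772, 0.1306]
eef_rot: [3.141, -0.003, 0.226]
force: [1.1, 0.6, 5.9]
width: 0.0184
[ 0.60360638 -0.17720542  0.1306276 ] 0.22606655993610292 [1.13724971 0.60924149 5.86668538] tool delta -0.003077779986011415 0.000415278177363962 0.002627602283822944
```

```bash
python3 -m handwheel '[0,0,0,0,0,0,45,0,0,0,0,0,0,45,0,0,0,0,0,-0.025,45,0,0,0,0,0,-0.045,55,0,0,0,0,0,-0.045,60,0,0,0,0,0,-0.04,60,0,0,0,0,0,0,60]'; python3 d.py .4326 -.0549 .29
python3 - <<'E'
from rig import *
import cv2
cv2.imwrite("pics/w3.png",snapshot("wrist")[:,:,::-1])
E
```

```text
time_s: 5.15
ee_pos: [0.6048, -0.1777, 0.2906]
eef_rot: [3.137, -0.009, 0.227]
force: [0.2, -0.3, -0.2]
width: 0.0599
[ 0.60475602 -0.17767335  0.29056753] 0.22713784882356025 [ 0.16384987 -0.30847835 -0.2126228 ] tool delta -0.14008686940408477 -0.15838768260560473 0.0005675345995055925
```

View pics/w3.png

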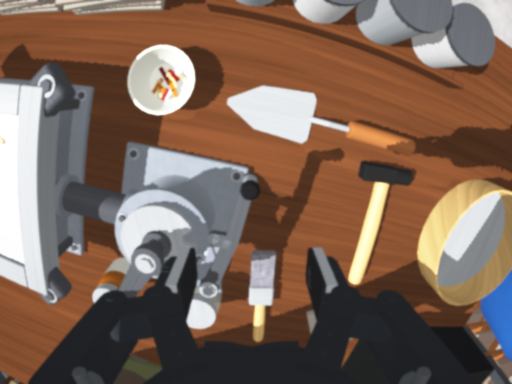

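```bash
python3 - <<'E'
from fit2 import *
T=camera_params("wrist")["pose"]
s=least_squares(lambda q:np.subtract(pw([q[0],q[1],.1525],T),(250,189)),[.6,-.18]).x
print(s,.281-np.arctan2(s[1]+.1567,s[0]-.4462),np.hypot(s[1]+.1567,s[0]-.4462))
E
python3 -m handwheel '[0,0,0,-0.028,-0.032,0,60,0,0,0,-0.028,-0.032,0,60,0,0,0,-0.028,-0.032,0,60,0,0,0,-0.028,-0.032,0,60,0,0,0,-0.028,-0.030,0,60,0,0,0,0,0,0,60,0,0,0,0,0,0,60]';python3 d.py .4326 -.0549 .18
python3 - <<'E'
from rig import *
import cv2
cv2.imwrite("pics/w4.png",snapshot("wrist")[:,:,::-1])
a=snapshot("side")[:,:,::-1][100:260,200:400]
cv2.imwrite("pics/s4.png",cv2.resize(a,(750,600)))
E
```

```text
[ 0.6002 -0.1773] 0.41386142215985744 0.15532948169420768
time_s: 5.9
ee_pos: [0.429, -0.0541, 0.2832]
eef_rot: [-3.141, 0.002, 0.228]
force: [0.6, 1.6, 0.8]
width: 0.0598
[ 0.42903174 -0.0541475   0.28320493] 0.22793042840383282 [0.62527445 1.56855274 0.76849544] tool delta 0.003305930500019734 0.0015393247295116485 0.1032049348575611
```

View pics/w4.png

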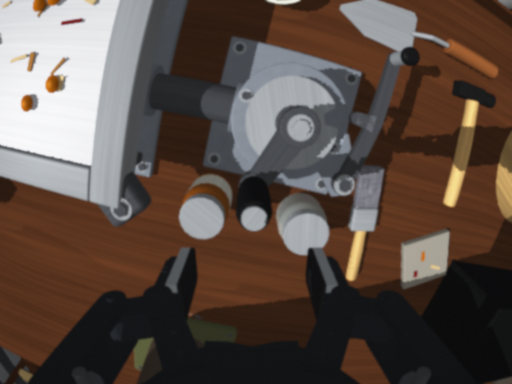

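View pics/s4.png

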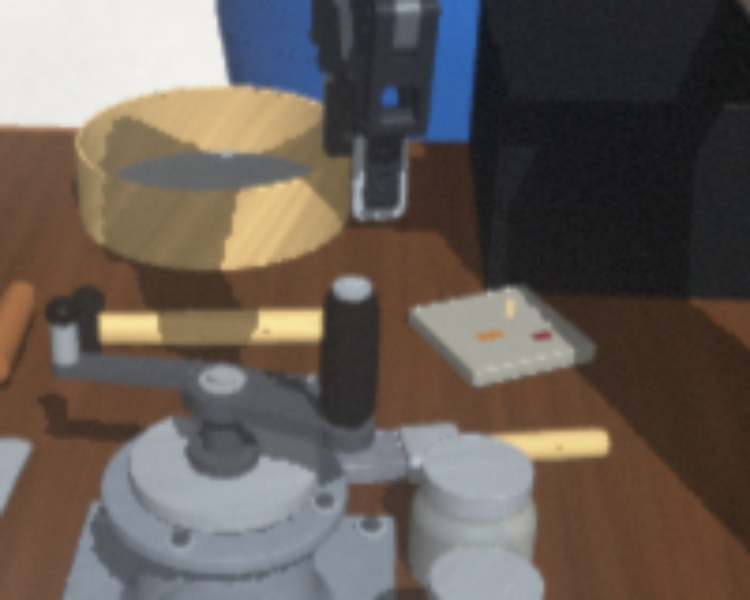

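```bash
python3 - <<'E'
from fit2 import *
T=camera_params("wrist")["pose"]
for px,z in [((254,218),.231),((300,126),.17)]:
  print(least_squares(lambda q:np.subtract(pw([q[0],q[1],z],T),px),[.45,-.06]).x)
E
python3 -m handwheel '[0,0,0,0.003,0.002,0,60,0,0,0,0,0,0.02,60,0,0,0,0,0,0.03,60,0,0,0,0,0,0.03,60,0,0,0,0,0,0.023,60,0,0,0,0,0,0,60,0,0,0,0,0,0,60]';python3 d.py .4326 -.0549 .18
```

```text
[ 0.4312 -0.0568]
[ 0.4987 -0.0826]
time_s: 6.7
ee_pos: [0.4343, -0.0563, 0.1812]
eef_rot: [-3.141, 0.001, 0.226]
force: [1.1, 0.7, 0.9]
width: 0.0601
[ 0.43426834 -0.05633254  0.18123994] 0.22616925793410303 [1.08466234 0.65193901 0.87247119] tool delta -0.0013046075647529956 -0.0017701725876947973 0.0012399396092310222
```

```bash
python3 -m handwheel '[0,0,0,0,0,0,20,0,0,0,0,0,0,20,0,0,0,0,0,0,20,0,0,0,0,0,0,20,0,0,0,0,0,0,20]' 40
python3 d.py .4326 -.0549 .18
python3 - <<'E'
import numpy as np
a=2.745-.226-np.arange(33)*2*np.pi/32
p=np.round(.07*np.c_[np.cos(a),-np.sin(a)],3)
d=np.diff(p,axis=0)
for k in range(0,32,8): print(np.round(d[k:k+8],3).tolist())
E
```

```text
time_s: 7.2
ee_pos: [0.4347, -0.0557, 0.1828]
eef_rot: [3.141, -0.003, 0.227]
force: [-0.7, 1.3, 5.2]
width: 0.0264
[ 0.43472051 -0.05571379  0.18276441] 0.22697737057472978 [-0.73369245  1.29253023  5.15886514] tool delta -0.0018829882146775157 -0.0012701013366948598 0.002764407784247136
[[0.009, -0.01], [0.011, -0.008], [0.012, -0.007], [0.014, -0.003], [0.013, -0.001], [0.014, 0.002], [0.013, 0.004], [0.012, 0.007]]
[[0.01, 0.009], [0.008, 0.011], [0.007, 0.012], [0.003, 0.014], [0.001, 0.013], [-0.002, 0.014], [-0.004, 0.013], [-0.007, 0.012]]
[[-0.009, 0.01], [-0.011, 0.008], [-0.012, 0.007], [-0.014, 0.003], [-0.013, 0.001], [-0.014, -0.002], [-0.013, -0.004], [-0.012, -0.007]]
[[-0.01, -0.009], [-0.008, -0.011], [-0.007, -0.012], [-0.003, -0.014], [-0.001, -0.013], [0.002, -0.014], [0.004, -0.013], [0.007, -0.012]]
```

```bash
python3 -m handwheel '[0,0,0,0.009,-0.010,0,20, 0,0,0,0.011,-0.008,0,20, 0,0,0,0.012,-0.007,0,20, 0,0,0,0.014,-0.003,0,20, 0,0,0,0.013,-0.001,0,20, 0,0,0,0.014,0.002,0,20, 0,0,0,0.013,0.004,0,20, 0,0,0,0.012,0.007,0,20]'
python3 d.py .5244 -.0177 .18
python3 - <<'E'
from rig import *
import cv2
cv2.imwrite("pics/w5.png",snapshot("wrist")[:,:,::-1])
E
```

```text
time_s: 8.0
ee_pos: [0.526, -0.0175, 0.1828]
eef_rot: [-3.141, -0.001, 0.228]
force: [-2.6, 1.6, 7.8]
width: 0.0266
[ 0.5260302  -0.0175482   0.18275055] 0.22784911580860734 [-2.60194155  1.58575934  7.76617703] tool delta -0.0016223581265180456 -0.00022035860475618857 0.002750548149276111
```

View pics/w5.png

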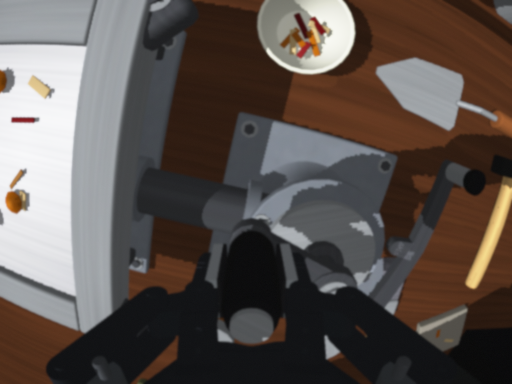

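```bash
python3 -m handwheel '[0,0,0,0.010,0.009,0,20, 0,0,0,0.008,0.011,0,20, 0,0,0,0.007,0.012,0,20, 0,0,0,0.003,0.014,0,20, 0,0,0,0.001,0.013,0,20, 0,0,0,-0.002,0.014,0,20, 0,0,0,-0.004,0.013,0,20, 0,0,0,-0.007,0.012,0,20]' &&
python3 -m handwheel '[0,0,0,-0.009,0.010,0,20, 0,0,0,-0.011,0.008,0,20, 0,0,0,-0.012,0.007,0,20, 0,0,0,-0.014,0.003,0,20, 0,0,0,-0.013,0.001,0,20, 0,0,0,-0.014,-0.002,0,20, 0,0,0,-0.013,-0.004,0,20, 0,0,0,-0.012,-0.007,0,20]' &&
python3 -m handwheel '[0,0,0,-0.010,-0.009,0,20, 0,0,0,-0.008,-0.011,0,20, 0,0,0,-0.007,-0.012,0,20, 0,0,0,-0.003,-0.014,0,20, 0,0,0,-0.001,-0.013,0,20, 0,0,0,0.002,-0.014,0,20, 0,0,0,0.004,-0.013,0,20, 0,0,0,0.007,-0.012,0,20]'
python3 - <<'E'
from rig import *
import cv2
cv2.imwrite("pics/w6.png",snapshot("wrist")[:,:,::-1])
E
```

```text
time_s: 8.85
ee_pos: [0.564, -0.1096, 0.1828]
eef_rot: [-3.14, -0.003, 0.228]
force: [-1.9, 5.3, 6.6]
width: 0.0266
time_s: 9.65
ee_pos: [0.4735, -0.1475, 0.1828]
eef_rot: [3.141, -0.006, 0.227]
force: [6.8, 3.8, 4.4]
width: 0.0264
time_s: 10.45
ee_pos: [0.4341, -0.0569, 0.1827]
eef_rot: [3.137, -0.001, 0.226]
force: [1.2, -3.8, 7.9]
width: 0.0267
```

View pics/w6.png

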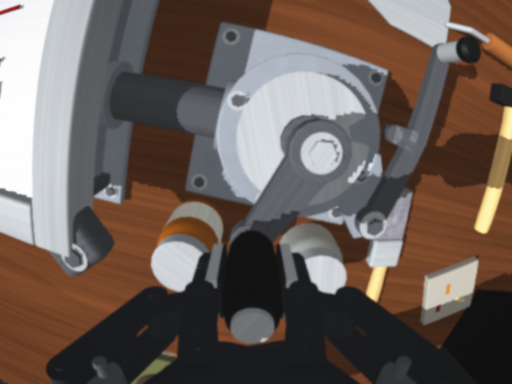

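```bash
python3 -m handwheel '[0,0,0,0.009,-0.010,0,20, 0,0,0,0.011,-0.008,0,20, 0,0,0,0.012,-0.007,0,20, 0,0,0,0.014,-0.003,0,20, 0,0,0,0.013,-0.001,0,20, 0,0,0,0.014,0.002,0,20, 0,0,0,0.013,0.004,0,20, 0,0,0,0.012,0.007,0,20]' &&
python3 -m handwheel '[0,0,0,0.010,0.009,0,20, 0,0,0,0.008,0.011,0,20, 0,0,0,0.007,0.012,0,20, 0,0,0,0.003,0.014,0,20, 0,0,0,0.001,0.013,0,20, 0,0,0,-0.002,0.014,0,20, 0,0,0,-0.004,0.013,0,20, 0,0,0,-0.007,0.012,0,20]' &&
python3 -m handwheel '[0,0,0,-0.009,0.010,0,20, 0,0,0,-0.011,0.008,0,20, 0,0,0,-0.012,0.007,0,20, 0,0,0,-0.014,0.003,0,20, 0,0,0,-0.013,0.001,0,20, 0,0,0,-0.014,-0.002,0,20, 0,0,0,-0.013,-0.004,0,20, 0,0,0,-0.012,-0.007,0,20]' &&
python3 -m handwheel '[0,0,0,-0.010,-0.009,0,20, 0,0,0,-0.008,-0.011,0,20, 0,0,0,-0.007,-0.012,0,20, 0,0,0,-0.003,-0.014,0,20, 0,0,0,-0.001,-0.013,0,20, 0,0,0,0.002,-0.014,0,20, 0,0,0,0.004,-0.013,0,20, 0,0,0,0.007,-0.012,0,20]'
python3 d.py .4347 -.0557 .18
```

```text
time_s: 11.3
ee_pos: [0.5252, -0.0173, 0.1827]
eef_rot: [-3.141, -0.0, 0.228]
force: [-2.8, 1.5, 11.2]
width: 0.0266
time_s: 12.1
ee_pos: [0.5639, -0.1098, 0.1828]
eef_rot: [-3.141, -0.003, 0.228]
force: [-0.3, 3.8, 9.8]
width: 0.0266
time_s: 12.9
ee_pos: [0.4728, -0.1473, 0.1828]
eef_rot: [3.141, -0.005, 0.227]
force: [5.8, 4.3, 7.2]
width: 0.0267
time_s: 13.7
ee_pos: [0.4341, -0.0569, 0.1827]
eef_rot: [3.137, -0.001, 0.226]
force: [0.9, -4.2, 7.2]
width: 0.0265
[ 0.43410511 -0.0568549   0.18271489] 0.2260400061299126 [ 0.85022268 -4.24942529  7.18214975] tool delta 0.0008385912096707275 -0.0009921901800377599 0.002714888833731527
```

Third turn, ending with a rest.

```bash
python3 -m handwheel '[0,0,0,0.009,-0.010,0,20, 0,0,0,0.011,-0.008,0,20, 0,0,0,0.012,-0.007,0,20, 0,0,0,0.014,-0.003,0,20, 0,0,0,0.013,-0.001,0,20, 0,0,0,0.014,0.002,0,20, 0,0,0,0.013,0.004,0,20, 0,0,0,0.012,0.007,0,20]' &&
python3 -m handwheel '[0,0,0,0.010,0.009,0,20, 0,0,0,0.008,0.011,0,20, 0,0,0,0.007,0.012,0,20, 0,0,0,0.003,0.014,0,20, 0,0,0,0.001,0.013,0,20, 0,0,0,-0.002,0.014,0,20, 0,0,0,-0.004,0.013,0,20, 0,0,0,-0.007,0.012,0,20]' &&
python3 -m handwheel '[0,0,0,-0.009,0.010,0,20, 0,0,0,-0.011,0.008,0,20, 0,0,0,-0.012,0.007,0,20, 0,0,0,-0.014,0.003,0,20, 0,0,0,-0.013,0.001,0,20, 0,0,0,-0.014,-0.002,0,20, 0,0,0,-0.013,-0.004,0,20, 0,0,0,-0.012,-0.007,0,20]' &&
python3 -m handwheel '[0,0,0,-0.010,-0.009,0,20, 0,0,0,-0.008,-0.011,0,20, 0,0,0,-0.007,-0.012,0,20, 0,0,0,-0.003,-0.014,0,20, 0,0,0,-0.001,-0.013,0,20, 0,0,0,0.002,-0.014,0,20, 0,0,0,0.004,-0.013,0,20, 0,0,0,0.007,-0.012,0,20]'
python3 -m handwheel '[0,0,0,0,0,0,20,0,0,0,0,0,0,20,0,0,0,0,0,0,20]'
python3 d.py .4347 -.0557 .18
python3 - <<'E'
from rig import *
import cv2
cv2.imwrite("pics/w7.png",snapshot("wrist")[:,:,::-1])
E
```

```text
time_s: 14.5
ee_pos: [0.5252, -0.0173, 0.1827]
eef_rot: [-3.141, -0.0, 0.228]
force: [-3.4, 2.9, 12.2]
width: 0.0265
time_s: 15.3
ee_pos: [0.5639, -0.1097, 0.1827]
eef_rot: [-3.141, -0.003, 0.228]
force: [0.4, 3.9, 9.6]
width: 0.0266
time_s: 16.1
ee_pos: [0.4728, -0.1473, 0.1828]
eef_rot: [3.141, -0.005, 0.227]
force: [5.5, 4.4, 6.5]
width: 0.0268
time_s: 16.9
ee_pos: [0.4341, -0.0568, 0.1827]
eef_rot: [3.137, -0.001, 0.226]
force: [2.0, -4.8, 8.1]
width: 0.0264
time_s: 17.2
ee_pos: [0.4348, -0.0554, 0.1827]
eef_rot: [3.141, -0.003, 0.228]
force: [1.8, 2.1, 10.3]
width: 0.0265
[ 0.43478927 -0.05537558  0.18271632] 0.22757131298050481 [ 1.81292717  2.1464423  10.28474018] tool delta -0.00016016326635444404 0.0002959192773060717 0.0027163234081436782
```

View pics/w7.png

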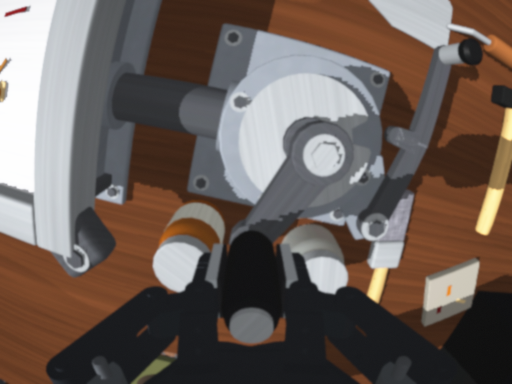

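```bash
python3 -m handwheel '[0,0,0,0,0,0,60,0,0,0,0,0,0,60,0,0,0,0,0,0,60,0,0,0,0,0,0,60,0,0,0,0,0,-0.03,60,0,0,0,0,0,-0.04,60,0,0,0,0,0,-0.04,60,0,0,0,0,0,0,60]'; python3 -m handwheel '[0,0,0,0.027,0.031,0,55,0,0,0,0.027,0.031,0,45,0,0,0,0.027,0.031,0,45,0,0,0,0.027,0.031,0,45,0,0,0,0.026,0.031,0,45,0,0,0,0,0,0,45,0,0,0,0,0,0,45]'
python3 d.py .6002 -.1773 .128
python3 - <<'E'
from rig import *
import cv2
T=camera_params("wrist")["pose"]; print(T.tolist())
cv2.imwrite("pics/w8.png",snapshot("wrist")[:,:,::-1])
E
```

```text
time_s: 18.05
ee_pos: [0.4365, -0.0564, 0.2961]
eef_rot: [3.138, -0.008, 0.227]
force: [0.5, -0.1, -0.3]
width: 0.0599
time_s: 18.75
ee_pos: [0.5988, -0.1772, 0.289]
eef_rot: [-3.14, 0.003, 0.226]
force: [-0.7, 0.2, -0.1]
width: 0.0451
[ 0.59878101 -0.17719899  0.28903246] 0.22582652021723626 [-0.65129711  0.21181793 -0.05183504] tool delta 0.0013603456622347926 0.0004161774665249054 0.16103246440177788
[[0.22355405494991798, 0.9199883917994264, 0.3219393475015954, 0.6802767912538353], [-0.9746883553649959, 0.21185013483792692, 0.07142919770675554, -0.15870338339363949], [-0.0024888614520859336, -0.32975881993277467, 0.9440619292425761, 0.43205233701520224], [0.0, 0.0, 0.0, 1.0]]
```

View pics/w8.png

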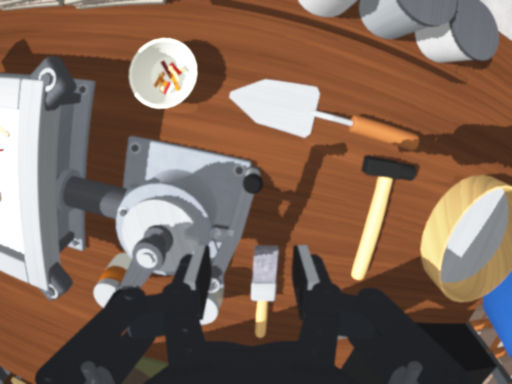

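```bash
python3 -m handwheel '[0,0,0,0.001,0,0.03,45,0,0,0,0,0,0.04,45,0,0,0,0,0,0.04,45,0,0,0,0,0,0.03,45,0,0,0,0,0,0.017,45,0,0,0,0,0,0,45,0,0,0,0,0,0,45]'; python3 d.py .6002 -.1773 .131;  python3 -m handwheel '[0,0,0,0,0,0,10,0,0,0,0,0,0,10,0,0,0,0,0,0,10,0,0,0,0,0,0,10,0,0,0,0,0,0,10]' 20; python3 -m handwheel '[0,0,0,0.002,-0.008,0,10,0,0,0,0.002,-0.008,0,10,0,0,0,0.002,-0.008,0,10,0,0,0,0.002,-0.008,0,10,0,0,0,0.001,-0.008,0,10,0,0,0,0.001,-0.008,0,10,0,0,0,0,-0.006,0,10,0,0,0,0,0,0,10]'; python3 d.py .5959 -.1135 .131
python3 - <<'E'
from rig import *
import cv2
T=camera_params("wrist")["pose"]
cv2.imwrite("pics/w9.png",snapshot("wrist")[:,:,::-1])
E
```

```text
time_s: 19.5
ee_pos: [0.5994, -0.1759, 0.1353]
eef_rot: [3.142, -0.0, 0.227]
force: [1.2, 1.2, 0.4]
width: 0.0448
[ 0.59943387 -0.1759169   0.13527054] 0.22744876263426206 [1.15321619 1.18962899 0.39388878] tool delta 0.000434517324986417 0.0015202320360816672 0.0042705372613504045
time_s: 20.0
ee_pos: [0.6013, -0.1769, 0.1363]
eef_rot: [3.14, -0.003, 0.227]
force: [-0.5, 0.7, 6.0]
width: 0.0187
time_s: 20.8
ee_pos: [0.5999, -0.1207, 0.136]
eef_rot: [3.141, -0.005, 0.229]
force: [3.7, -0.7, 6.7]
width: 0.0185
[ 0.5998705  -0.12067543  0.13599069] 0.22864272630782279 [ 3.66698589 -0.74229686  6.70500886] tool delta -0.0022408128062161832 -0.007888621931443589 0.004990691880211479
```

View pics/w9.png

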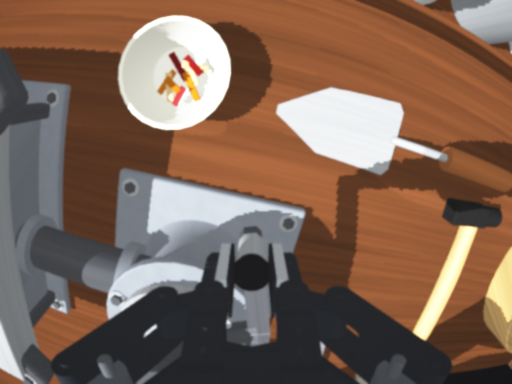

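```bash
python3 -m handwheel '[0,0,0,0,-0.003,0,10,0,0,0,0,-0.003,0,10,0,0,0,0,0,0,10]'; python3 -m handwheel '[0,0,0,0,-0.003,0,10,0,0,0,0,0,0,10,0,0,0,0,0,0,10]';python3 d.py .599 -.114 .131
```

```text
time_s: 21.15
ee_pos: [0.5985, -0.1155, 0.1359]
eef_rot: [3.14, -0.005, 0.228]
force: [2.9, -1.8, 5.4]
width: 0.0184
time_s: 21.45
ee_pos: [0.5982, -0.1142, 0.136]
eef_rot: [3.137, -0.004, 0.227]
force: [3.8, -5.1, 5.7]
width: 0.0184
[ 0.59818323 -0.11421202  0.13597176] 0.22699185615876916 [ 3.82701776 -5.056439    5.73332304] tool delta 0.0008435287073785683 -2.2766700153346235e-05 0.004971764123821942
```

```bash
python3 -m handwheel '[0,0,0,0,-0.002,0,10,0,0,0,0,0,0,10,0,0,0,0,0,0,10]';python3 d.py .599 -.114 .131;  python3 -m handwheel '[0,0,0,0,-0.001,0,10,0,0,0,0,0,0,10,0,0,0,0,0,0,10]';python3 d.py .599 -.114 .131
```

```text
time_s: 21.75
ee_pos: [0.5983, -0.1141, 0.136]
eef_rot: [3.133, -0.005, 0.226]
force: [4.9, -9.4, 3.7]
width: 0.0186
[ 0.59829995 -0.11410937  0.13598985] 0.22574514099939402 [ 4.86215592 -9.43653043  3.68699476] tool delta 0.0007067675888656948 5.009546550411067e-05 0.004989851313589533
time_s: 22.05
ee_pos: [0.5983, -0.1141, 0.136]
eef_rot: [3.131, -0.004, 0.225]
force: [4.5, -11.6, 3.2]
width: 0.0183
[ 0.59828643 -0.11408157  0.13600233] 0.22521069507866254 [  4.45696328 -11.58883191   3.24789643] tool delta 0.0007137658978980087 7.983619037928356e-05 0.005002327546930474
```

```bash
python3 -m handwheel '[0,0,0,0,0.004,0,10,0,0,0,0,0,0,10,0,0,0,0,0,0,45,0,0,0,0,0,0,45,0,0,0,0,0,0,45,0,0,0,0,0,-0.03,45,0,0,0,0,0,-0.04,45,0,0,0,0,0,-0.04,45]';python3 -m handwheel '[0,0,0,0,0,-0.04,45,0,0,0,-0.04,0,-0.02,45,0,0,0,-0.04,0.03,0,45,0,0,0,0,0.03,0,45,0,0,0,0,0,0,45,0,0,0,0,0,0,45]'
python3 - <<'E'
from rig import *
import cv2
print(get_state()["ee_pos"],get_state()["force"])
T=camera_params("wrist")["pose"]; print(T.tolist())
cv2.imwrite("pics/w10.png",snapshot("wrist")[:,:,::-1])
a=snapshot("side")[:,:,::-1]; cv2.imwrite("pics/side10.png",a)
a=snapshot("scene")[:,:,::-1]; cv2.imwrite("pics/scene10.png",a)
E
```

```text
time_s: 22.85
ee_pos: [0.5945, -0.1133, 0.2442]
eef_rot: [-3.14, 0.003, 0.227]
force: [1.0, -0.6, -0.1]
width: 0.0448
time_s: 23.45
ee_pos: [0.5309, -0.1904, 0.3037]
eef_rot: [-3.14, 0.001, 0.226]
force: [0.0, 0.8, 0.7]
width: 0.0451
[ 0.53093628 -0.19042459  0.3037056 ] [0.04549001 0.7673353  0.66157127]
[[0.2232609184387934, 0.9208562604577384, 0.3196534214953056, 0.6120932229233116], [-0.9747567356206727, 0.2115762555660922, 0.07130774461978893, -0.17196693102685753], [-0.001966890946612335, -0.3275045582223562, 0.9448475515571718, 0.4469145442518261], [0.0, 0.0, 0.0, 1.0]]
```

View pics/w10.png

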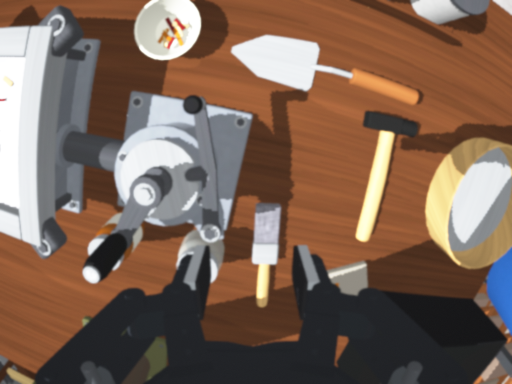

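View pics/scene10.png

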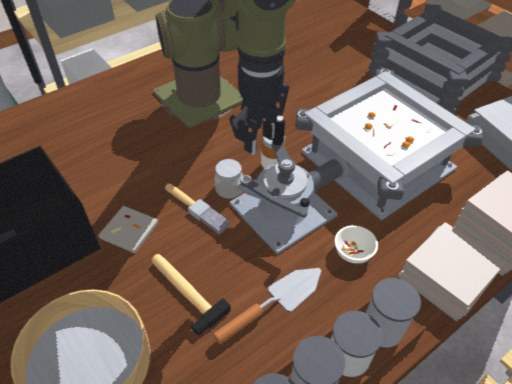

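Run:
```python
import cv2,numpy as np
for n,(a,b,c,d) in [("scene",(185,225,235,325)),("side",(180,260,195,325))]:
    x=cv2.imread(f"pics/{n}0.png").astype(int);y=cv2.imread(f"pics/{n}10.png").astype(int)
    m=np.abs(x-y).max(2)[a:b,c:d]; print(n,(m>30).sum(),m.mean(), m.size)
A=cv2.imread("pics/scene0.png")[105:255,200:350];B=cv2.imread("pics/scene10.png")[105:255,200:350]
cv2.imwrite("pics/cmp.png",cv2.resize(np.hstack([A,B]),(800,400),interpolation=cv2.INTER_CUBIC))
from fit2 import *
T=camera_params("wrist")["pose"]
for l,px in [((.08,-.066,.1525),(193,105)),((-.075,-.05,.121),(208,233))]:
  print(pw(P(f.x,l),T),px)
```

```text
scene 1 7.14 3600
side 149 5.325961538461539 10400
(np.float64(190.19926689307542), np.float64(102.9041801135887)) (193, 105)
(np.float64(209.56967311077818), np.float64(232.80406582360953)) (208, 233)
```

View pics/cmp.png

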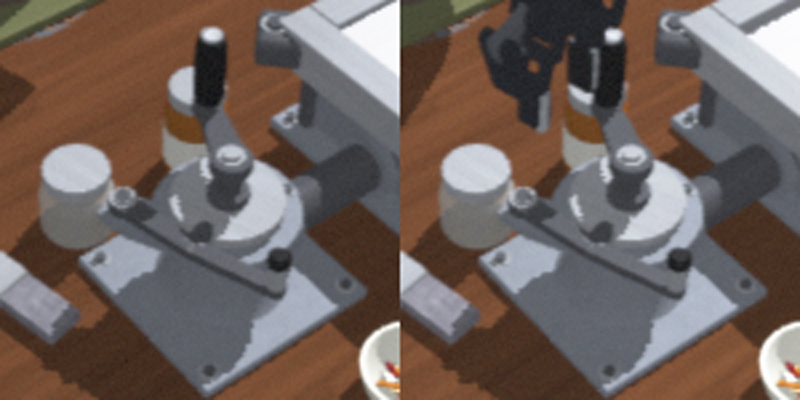

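The pawl and crank look the same as at the start, with at most one pixel changed along the pawl. I'm handing in.

```bash
python3 -c "
from rig import *
print(finish_job())"
```

```text
the job is handed in; nothing more can be done
None
```

The job is handed in at about 23.6 s of the 72 s allowed. The pawl was swung out, the crank wound three full turns clockwise, and the pawl pressed home again. `finish_job` gives no verdict, so these are my own checks.

- **Pawl out:** I gripped the post and swung it out; the wrist camera showed it at about 0.41 rad.
- **Winding:** I held the crank grip with the hand at one angle and drove 3 × 32 steps round a 70 mm circle. At rest afterwards the tool was within about 0.3 mm of where it started. Wrist force never read more than about 13 N.
- **Pawl home:** the post met a hard stop within about 1 mm of its starting position at about 12 N, a little over the 10 N given for closing it. I then eased off, let go and backed away.
- **Final pictures:** in the scene camera only 1 of 3,600 pixels along the pawl had changed noticeably from the start. The side camera's crop showed 149 of 10,400 changed, which I did not look into. The jars, bowl, brush, mallet, trowel and tile look undisturbed, though I did not measure their positions.
- **Disagreement:** in the last wrist view the post was about 3 pixels from where the position worked out earlier put it. My hand-picked points on the other parts missed their predicted spots by a similar amount all along.

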